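Clamp a mortar-crusted strip tile into the sloping cleaning jig

TASK

Load the jig so the next tile can be chiselled: take the narrow mortar-crusted tile off the top of the tile stack and lay it, without dropping it, lengthwise down the slope of the plywood jig, crust up, flat on the bed with its lower end home on the ledge and its long edge against the side stop, and let go of it. Then swing the red clamp handle all the way over until the clamp locks with its rubber foot bearing on the tile. Leave the tools, the mug and everything else on the bench where they are.

Things in the scene. Friction and masses are not known exactly. Their poses are not given: they have to be found in the camera images.
- tile: The narrow dark slate tile to load, lying on the stack: 150 long (its x) x 60 wide (its y) x 12 thick (z), 0.29 kg, beige mortar crust (look only, under 2 mm) on the middle of its top face, moss near the ends. Origin: centre of its underside; z up out of the crusted face. Either end may go uppermost.
- stack: Fixed pile of four 170 x 170 x 12 square tiles of paler, brownish stone on the bench, edges a few mm out of line; its flat top, on which the tile lies, is 48 above the bench. Origin: centre of its underside on the bench.
- bed: Plywood bed of the fixed jig, 160 wide, sloping 30 degrees; surface z = 0 from x = -95 to +185. Its frame lies in the slope: x up-slope (to the robot's left, give or take the yaw), y towards the robot, z square out of the bed. Origin: where the centre of the tile's underside must come to lie, 83 above the bench (against ledge and stop). Tile-on-bed friction about 0.6.
- ledge (a point): Middle of the ledge's tile-facing face, at the bed's surface: bed x = -75, y = 0. The aluminium ledge crosses the low end of the bed: 14 high, 130 wide, 14 thick.
- side_stop (a point): Middle of the side stop's tile-facing face, at the bed's surface: bed x = -52, y = +30. Aluminium, on the robot's side of the tile's lower end, 14 high, 16 wide, only from bed x = -69 to -35: beside the tile's middle both sides are free for fingers.
- clamp_bar: Steel bar of the toggle clamp on the bed's top end. Origin: its pivot, bed x = +132, y = 0, z = +30. Open, it stands square to the bed, about 90 long, its spindle and foot pointing down-slope to about x = +125, all below z = 135. Clamp base and cheeks, 46 wide: bed x +111 to +173, up to z = 71.
- clamp (a joint): Clamp handle, rad: 0 open, as at the start, leaning about 59 degrees from vertical, up-slope; 1.55 shut at its stop, square to the bed. The linked bar swings down with it and sets the foot on the tile, a little springy. Stiff hinge, 0.15 N m, stays where left; about 3 to 8 N at the grip shuts it, and just over centre at the end it stays locked.
- clamp_grip (a point): Middle of the red grip, on the handle's centre line, 85 from the hinge. Grip: 16 wide (along the bed's y), 20 deep, 76 long, its end 121 from the hinge; pinch it across its width. It moves on an arc of radius 85 about clamp_hinge in the plane of the bed's x and z, towards the bed's -x as it shuts. The handle points from the hinge to here.
- clamp_hinge (a point): Handle's hinge axis, which runs along the bed's y; in the bed's frame at x = +139, y = 0, z = +62. Does not move.
- clamp_foot (a point): Middle of the lower face of the black rubber foot, 18 diameter, at the end of the clamp's bar; shut, it presses on the tile's upper end, 47 above the tile's centre along the bed, with some 5 to 10 N.
- chisel: Bystander: chisel with a blue handle, 260 long, 34 wide, up to 38 high, lying between jig and stack. Origin on the bench about mid-length; x towards the blade.
- hammer: Bystander: hammer, 290 long, lying beyond the jig and stack. Origin on the bench, x along the handle.
- brush: Bystander: hand brush lying near the robot on its left. Origin on the bench, x along it.
- mug: Bystander: white mug, 80 diameter, 90 high, near the robot on its right. Origin: centre of its underside.
- square_tile: Bystander: crusted square tile 150 x 150 x 12 lying on the bench on the right. Origin: centre of its underside.
- clean_strip: Bystander, not the tile to load: a cleaned strip tile, 150 x 60 x 12, without crust, lying on the bench on the left. Origin: centre of its underside.
- mortar_lump: Bystander: lump of mortar 50 x 38 x 22 on the bench beyond the chisel. Origin: centre of its underside.

How it is judged:
On the way:
1. the tile lies on the bed, home on the ledge and against the side stop, let go, with the clamp still open (x of tile in the frame of bed between -0.004 and 0.004 m and y of tile in the frame of bed between -0.004 and 0.004 m and z of tile in the frame of bed between -0.003 and 0.003 m and angle between the z axis of tile and the z axis of bed, either way round below 0.05 rad and angle between the x axis of tile and the x axis of bed, either way round below 0.06 rad and angle between tile's own z axis and vertical below 0.8 rad and contact force between the fingers and tile below 0.1 N and value of joint clamp below 0.4 rad), for 0.2 s.
At the end, for the whole second after the job is handed in: Tile at rest on the bed, crust up: within 3 mm and 3 degrees of flat, 4 mm of home on ledge and side stop, 3.4 degrees of square; clamp handle within 0.07 rad of its shut stop, rubber foot pressing on the tile with over 3 N; fingers off the tile (x of tile in the frame of bed between -0.004 and 0.004 m and y of tile in the frame of bed between -0.004 and 0.004 m and z of tile in the frame of bed between -0.003 and 0.003 m and angle between the z axis of tile and the z axis of bed, either way round below 0.05 rad and angle between the x axis of tile and the x axis of bed, either way round below 0.06 rad and angle between tile's own z axis and vertical below 0.8 rad and value of joint clamp above 1.48 rad and contact force between clamp_bar and tile above 3 N and contact force between the fingers and tile below 0.1 N and linear speed of tile below 0.02 m/s); the robot touches nothing.
It fails at once if the tile is dropped: it moves faster than 0.3 m/s with no finger touching it (contact force between the fingers and tile below 0.1 N and linear speed of tile above 0.3 m/s).
It fails at once if a bystander (tool, mug, other tile, mortar lump) is moved by more than 30 mm (distance of any of chisel, hammer, brush, mug, square_tile, clean_strip, mortar_lump from where it was at the start of the episode above 0.03 m).
It also fails if it takes over 72 s, if anything falls off the work surface, if the arm or the gripper's body presses on something with over 40 N, if the wrist force passes 120 N, or if a joint passes its speed limit or range.

ROBOT

A 7-joint arm with a two-finger parallel gripper is mounted at the origin on the work surface. World frame = base frame: x ahead of the robot, y to its left, z up, the work surface at z = 0. Lengths are in m, angles in rad, forces in N, time in s.
With the tool pointing down it reaches from about 0.425 to 0.825 m from the base axis. Payload 3.6 kg.
Tool frame: the origin (TCP) lies midway between the tips of the shut fingers; the grasp point (between the pads) lies ctrl.grip_point_offset behind it (ctrl.grip_point_offset is the distance from the TCP to the grasp point, in m); z points along the fingers, y is the line along which they close (so a half turn about z gives the same grasp; the last joint's range is limited). The gripper opens to 85 mm and grips with 20 to 120 N. Pads are 22 mm wide; open, the fingers measure 114 mm over their backs; the gripper's body (76 mm by 85 mm) begins 54 mm behind the grasp point. The pads swing forward as they close: fully open they stand 13 mm farther back than shut.
Start: joints at [1.236, 0.615, -0.013, 1.423, 0.008, 1.103, -0.04], TCP at [0.198, -0.619, 0.204] pointing down, gripper open.
Joint ranges: [-3.12, 3.12], [-0.3, 2.06], [-1.34, 1.32], [0.26, 2.42], [-1.36, 4.5], [0.01, 1.98], [-2.84, 2.84]. Speed limits (rad/s): [2.79, 2.79, 3.14, 3.14, 3.14, 3.14, 3.14].

INTERFACE

Orientations are given as [roll, pitch, yaw] about the fixed x, y, z axes, in that order (R = Rz(yaw) Ry(pitch) Rx(roll)).
In Python, from cell import ctrl gives the robot as it stands. The module is installed in compiled form; this text tells all that it offers.
- The arm moves only by the tool arm_command, never from a script. Its argument "plan" is a list of rows, each a list of 3 entries, a list of its own where there are three numbers: the turn, a rotation vector about the world's x, y, z as a fraction of full scale, then the shift along the world's x, y, z as a fraction of full scale, then the closure, from -1 (fully open) to 1 (shut). In form: [[[ax, ay, az], [tx, ty, tz], jaw], ...]. A call has 1 to 12 rows; each row shifts and turns the commanded pose from where the row before left it; what a row does not reach is not made up. Full scale, the value 1, is 40 cm for a shift and 0.5 rad for a turn. A row lasts 1/12 s, in which the tool goes at most 41.7 mm and 7.16 degrees, less where a joint would pass 70% of its speed; a pose out of reach is approached as far as the arm can. A call with a number of a shift or a turn outside -1 to 1 is refused whole. A call with a gripper value outside its range is refused whole. The fingers move at their own pace and stop on an object; "squeeze" is the grip in N (left out, the last holds). Time passes only in rows, so rows that do not move let the fingers close. It gives the time, the measured TCP pose, the force, the opening and the grip force at its end, in the units of the state.
- ctrl.state(): the state, without advancing time (a new reading comes with each control period).
- ctrl.grab_frame(name): name is "side" or "top" or "wrist"; returns a dict with "img" (420x560x3 uint8, red, green, blue), "fx", "fy", "cx", "cy" (pixels), "rvec" (rotation vector, rad) and "tvec" (3), from world to camera coordinates, as OpenCV has them; the wrist camera has in their place "tool_from_camera" (4x4, takes a point from camera to tool coordinates, whose origin is the TCP and whose axes are the flange's). Camera axes: x right, y down, z forward; pixel columns grow to the right and rows downward; lengths in m; the calibration is good to about 2 mm. The wrist camera is an equidistant fisheye: a pixel r from the principal point sees the ray r / f radians off the axis. A picture is of the moment at which its call begins: read the wrist's pose just before it. There is no depth.
- ctrl.hand_in(): hands the job in; it is judged then, once.
The state is a dict: "t": time; "joints": joint angles; "qvel": joint speeds; "joint_torque": joint torques, N m; "ee_pos": TCP position; "orientation": TCP orientation; "contact_force": force on the tool from outside, world axes, zero at the start; "wrist_torque": the same for the moment, N m; "grip_width": finger opening in m; "grip_force": force on a finger pad.
Only numpy, scipy, OpenCV 4.12 (cv2) and the standard library are available. Lean on these libraries where they do the work, as an engineer would, in place of code of your own. Each camera call takes 0.05 s, during which the arm holds its last target. There are 200 camera calls.

## Working session

There is one attempt and no reset: what is moved stays moved. The work goes in short steps, Python scripts to look and compute and a tool call to move; the robot and the scene stay as the last step left them, time stands still between calls to the robot, and variables do not carry over. Pictures are saved under pics/ and viewed, at most 10 in all, crops included, and the job is handed in when it is done.

Besides the shell and the picture viewer there is one more tool, called after "Emit:" as name(argument=value, ...) on one line, values as JSON. arm_command: Moves the arm, as the interface text tells. Shift numbers are shares of 40 cm and turn numbers shares of 0.5 rad, none past 1 either way. Its arguments: {"type":"object","properties":{"plan":{"type":"array"},"squeeze":{"type":"number"}},"required":["plan"]}

```bash
mkdir -p pics
python3 - <<'E'
from cell import ctrl
import cv2,pickle
s=ctrl.state();print(s['t'],s['ee_pos'],s['orientation'],s['grip_width'],ctrl.grip_point_offset)
d={}
for n in('side','top'):
    f=ctrl.grab_frame(n);d[n]=f;print(n,f['fx'],f['fy'],f['cx'],f['cy'],f['rvec'],f['tvec'])
    cv2.imwrite(f'pics/{n}0.png',f['img'][...,::-1])
pickle.dump(d,open('f0.pkl','wb'))
E
```

```text
0.0 [ 0.19733168 -0.61846931  0.20332979] [-3.13906195e+00  3.62611779e-05  3.08932359e-01] 0.08543021471750986 0.0187
side 498.01692550533414 498.01692550533414 279.5828975516116 206.58466405673082 [ 0.22291021 -2.85897269  1.13449612] [0.53718119 0.16431841 1.68172053]
top 528.5015248061505 528.5015248061505 282.9338269012917 209.61675374209904 [ 2.11703002 -2.11413445  0.18202535] [0.01327182 0.53313947 1.44955641]
```

View pics/top0.png

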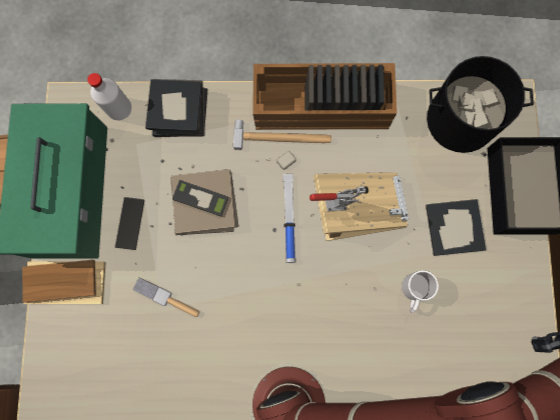

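View pics/side0.png

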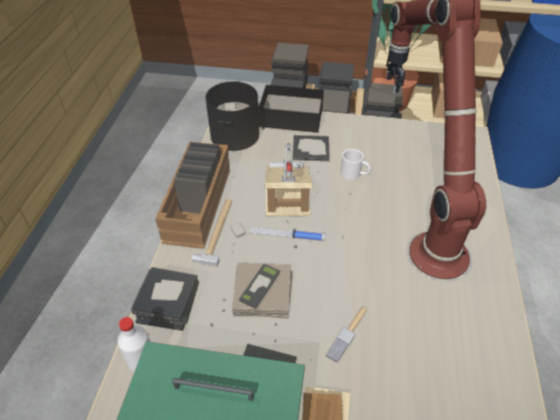

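Top view: the tile is at about (203,197) on the stack, and the jig is at about (362,203) with its red handle at (323,197). I'll enlarge both to get corners.

Run:
```python
import pickle,cv2,numpy as np
d=pickle.load(open('f0.pkl','rb'))
t=d['top']['img'][...,::-1]
a=cv2.resize(t[155:250,305:420],None,fx=6,fy=6,interpolation=cv2.INTER_CUBIC)
cv2.imwrite('pics/jig_c.png',a)
s=d['side']['img'][...,::-1]
b=cv2.resize(t[160:245,165:245],None,fx=5,fy=5,interpolation=cv2.INTER_CUBIC)
c=cv2.resize(s[140:225,255:320],None,fx=5,fy=5,interpolation=cv2.INTER_CUBIC)
cv2.imwrite('pics/two_c.png',np.hstack([b,c]))
```

```text
(no output)
```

View pics/jig_c.png

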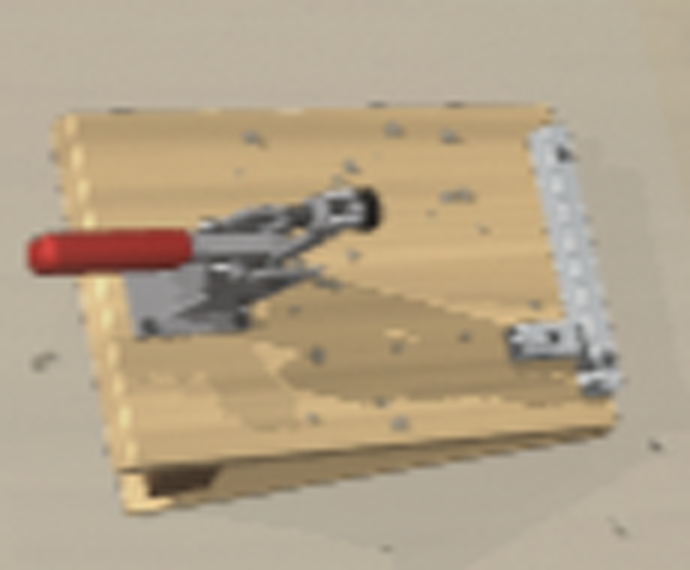

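View pics/two_c.png

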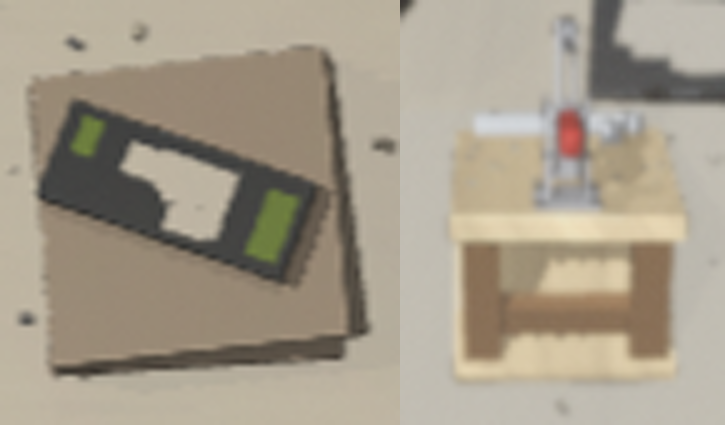

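Jig crop: bed surface corners are at (80,115), (553,105), (617,430) and (135,465). The ledge's inner top edge runs (530,130)-(580,392), and the side stop's inner corner is at (510,325). Tile top corners in the left half of the second crop are (75,100), (322,185), (285,285) and (38,197).

```bash
cat > h.py <<'E'
import numpy as np,cv2,pickle
from scipy.spatial.transform import Rotation as R
from scipy.optimize import least_squares
def K(f): return np.array([[f['fx'],0,f['cx']],[0,f['fy'],f['cy']],[0,0,1.]])
def proj(f,P): return cv2.projectPoints(np.asarray(P,float).reshape(-1,1,3),f['rvec'],f['tvec'],K(f),None)[0].reshape(-1,2)
def ray(f,uv,z):
    Rm=cv2.Rodrigues(f['rvec'])[0];o=-Rm.T@f['tvec'];uv=np.atleast_2d(uv)
    d=np.c_[uv,np.ones(len(uv))]@np.linalg.inv(K(f)).T@Rm
    return o+d*((z-o[2])/d[:,2])[:,None]
def bedR(psi): # psi: yaw about world z off nominal
    a=np.pi/6;X=[0,np.cos(a),np.sin(a)];Y=[-1,0,0];Z=np.cross(X,Y)
    return R.from_euler('z',psi).as_matrix()@np.array([X,Y,Z]).T
E
python3 - <<'E'
from h import *
d=pickle.load(open('f0.pkl','rb'));t=d['top'];s=d['side']
cv=lambda u,k,o:(np.array(u)+.5)/k-.5+np.array(o)
uv=cv([(75,100),(322,185),(285,285),(38,197)],5,(165,160))
P=ray(t,uv,.060);print(P.round(4),P.mean(0),[np.linalg.norm(P[i]-P[i-1]).round(4) for i in range(4)])
e=P[1]-P[0]+P[2]-P[3];print('tile yaw',np.degrees(np.arctan2(e[1],e[0])))
bp=np.array([(185,-80,0),(-95,-80,0),(-95,80,0),(185,80,0),(-75,-65,14),(-75,65,14),(-35,30,14)])/1000
px=cv([(80,115),(553,105),(617,430),(135,465),(530,130),(580,392),(510,325)],6,(305,155))
sp=bp[[0,3]];spx=cv([(50,212),(285,212)],5,(255,140))
def res(p,full=0):
    W=lambda q:q@bedR(p[2]).T+[p[0],p[1],.083]
    r=proj(t,W(bp))-px; q=proj(s,W(sp))-spx
    return (r,q) if full else np.r_[r.ravel(),q.ravel()]
for mode in(0,1):
    o=least_squares(res if mode else lambda p:res(p,1)[0].ravel(),[.6,-.2,0],loss='soft_l1')
    print(o.x);r,q=res(o.x,1);print(r.round(1).tolist(),q.round(1).tolist())
E
```

```text
[[0.6187 0.3096 0.06  ]
 [0.5689 0.167  0.06  ]
 [0.5113 0.1866 0.06  ]
 [0.562  0.3284 0.06  ]] [0.56522442 0.24791306 0.06      ] [np.float64(0.0597), np.float64(0.151), np.float64(0.0609), np.float64(0.1506)]
tile yaw -109.46713787020693
[ 0.55385255 -0.24442289  0.1627275 ]
[[-2.4, -0.6], [-0.8, 0.1], [-0.3, -0.1], [-1.0, 0.6], [2.0, -0.4], [2.9, 0.3], [1.2, 0.0]] [[-0.2, 1.5], [0.5, 1.3]]
[ 0.55399739 -0.24547028  0.16115532]
[[-2.0, -0.7], [-0.4, 0.1], [0.1, -0.1], [-0.6, 0.4], [2.4, -0.4], [3.2, 0.3], [1.6, -0.0]] [[-0.3, 1.3], [0.4, 1.1]]
```

Run:
```python
from h import *
d=pickle.load(open('f0.pkl','rb'));t=d['top'];s=d['side']
cv=lambda u,k,o:(np.array(u)+.5)/k-.5+np.array(o)
bp=np.array([(185,-80,0),(-95,-80,0),(-95,80,0),(185,80,0),(-75,-65,0),(-75,65,0),(-35,30,0)])/1000
px=cv([(80,115),(553,105),(617,430),(135,465),(530,130),(580,392),(510,325)],6,(305,155))
sp=bp[[0,3]];spx=cv([(50,212),(285,212)],5,(255,140))
def res(p,full=0):
    W=lambda q:q@bedR(p[2]).T+[p[0],p[1],.083]
    r=proj(t,W(bp))-px; q=proj(s,W(sp))-spx
    return (r,q) if full else np.r_[r.ravel(),q.ravel()]
o=least_squares(res,[.6,-.2,0],loss='soft_l1',f_scale=.5)
print(o.x);r,q=res(o.x,1);print(r.round(1).tolist(),q.round(1).tolist())
# approach: tool y (closing) along tile width; tile x dir -109.47deg -> rot to tool frames
from cell import ctrl
st=ctrl.state();Rc=R.from_euler('xyz',st['orientation'])
print('tool y now',Rc.as_matrix()[:,1].round(3))
w=np.radians(-109.47+90);print('tile width dir',np.cos(w),np.sin(w))
```

```text
[ 0.55547199 -0.24787527  0.16465367]
[[-1.2, -1.1], [0.3, -0.5], [1.0, -0.8], [0.4, 0.1], [-0.1, 0.4], [0.8, 0.8], [-0.8, 0.6]] [[-0.4, 0.8], [0.2, 0.5]]
tool y now [ 0.304 -0.953 -0.002]
tile width dir 0.9428161427317178 -0.3333132475682374
```

Emit:
arm_command(plan=[[[0,0,0.08],[0.06,0.06,0.045],-1],[[0,0,0.08],[0.06,0.06,0.045],-1],[[0,0,0.08],[0.06,0.06,0.045],-1],[[0,0,0.08],[0.06,0.06,0.045],-1],[[0,0,0.08],[0.06,0.06,0.045],-1],[[0,0,0.08],[0.06,0.06,0.045],-1],[[0,0,0.08],[0.06,0.06,0.045],-1],[[0,0,0.08],[0.06,0.06,0.045],-1],[[0,0,0.08],[0.06,0.06,0.045],-1],[[0,0,0.08],[0.06,0.06,0.045],-1],[[0,0,0.08],[0.06,0.06,0.045],-1],[[0,0,0],[0,0,0],-1]])

```text
t: 1.1
ee_pos: [0.4691, -0.3474, 0.4059]
orientation: [3.137, -0.009, 0.765]
contact_force: [0.4, 1.5, 1.1]
grip_width: 0.0854
grip_force: 0.0
```

Emit:
arm_command(plan=[[[0,0,0.08],[0.015,0.093,0],-1],[[0,0,0.08],[0.015,0.093,0],-1],[[0,0,0.08],[0.015,0.093,0],-1],[[0,0,0.08],[0.015,0.093,0],-1],[[0,0,0.08],[0.015,0.093,0],-1],[[0,0,0.08],[0.015,0.093,0],-1],[[0,0,0.08],[0.015,0.093,0],-1],[[0,0,0.08],[0.015,0.093,0],-1],[[0,0,0.08],[0.015,0.093,0],-1],[[0,0,0.08],[0.015,0.093,0],-1],[[0,0,0.08],[0.015,0.093,0],-1],[[0,0,0.05],[0.015,0.093,0],-1]])

```text
t: 2.1
ee_pos: [0.5333, 0.0925, 0.402]
orientation: [-3.141, 0.001, 1.215]
contact_force: [1.5, 0.3, -0.4]
grip_width: 0.0851
grip_force: 0.0
```

Emit:
arm_command(plan=[[[0,0,0],[0.015,0.09,-0.05],-1],[[0,0,0],[0.015,0.09,-0.05],-1],[[0,0,0],[0.015,0.09,-0.05],-1],[[0,0,0],[0.01,0.09,-0.05],-1],[[0,0,0],[0,0,-0.09],-1],[[0,0,0],[0,0,-0.09],-1],[[0,0,0],[0,0,0],-1],[[0,0,0],[0,0,0],-1]])

```text
t: 2.77
ee_pos: [0.5547, 0.2339, 0.2487]
orientation: [-3.138, 0.004, 1.213]
contact_force: [0.7, -0.8, 1.5]
grip_width: 0.0855
grip_force: 0.0
```

Run:
```python
from cell import ctrl
import cv2,pickle
s=ctrl.state();f=ctrl.grab_frame('wrist');pickle.dump((s,f),open('w1.pkl','wb'))
print(s['ee_pos'],s['orientation'],s['joints'],f['fx'],f['cx'],f['cy'],f['tool_from_camera'])
cv2.imwrite('pics/w1.png',f['img'][...,::-1])
```

```text
[0.55470267 0.23385027 0.24870173] [-3.13809187  0.00412723  1.21324851] [-0.16227531  0.53682397 -0.4537286   1.49052705  0.24496861  1.17630047
 -1.01369433] 325.19226210127806 275.85463171198603 208.32386559205747 [[-1.30788687e-03 -9.47057601e-01 -3.21061036e-01  8.23564616e-02]
 [ 9.99999045e-01 -1.09551221e-03 -8.42121686e-04  1.33112088e-03]
 [ 4.45811459e-04 -3.21061831e-01  9.47058130e-01 -1.69656355e-01]
 [ 0.00000000e+00  0.00000000e+00  0.00000000e+00  1.00000000e+00]]
```

View pics/w1.png

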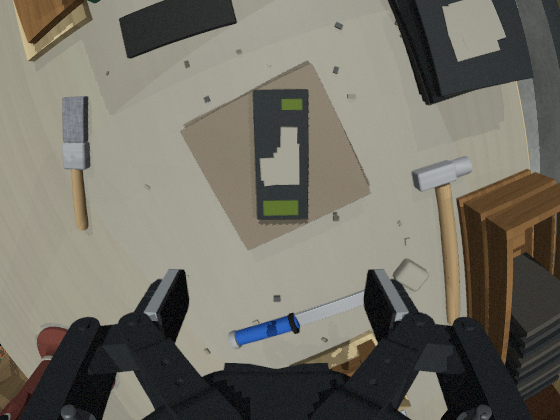

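The wrist view shows the tile's top-face corners at about (253,90), (308,90), (307,220) and (257,219), nearly aligned with the tool.

```bash
cat >> h.py <<'E'
def wray(s,f,uv,z):
    uv=np.atleast_2d(uv).astype(float);d=(uv-[f['cx'],f['cy']])/f['fx'];th=np.linalg.norm(d,axis=1,keepdims=True)
    v=np.c_[d/th*np.sin(th),np.cos(th)]
    T=np.eye(4);T[:3,:3]=R.from_euler('xyz',s['orientation']).as_matrix();T[:3,3]=s['ee_pos'];T=T@f['tool_from_camera']
    v=v@T[:3,:3].T;o=T[:3,3];return o+v*((z-o[2])/v[:,2])[:,None]
E
python3 - <<'E'
from h import *
s,f=pickle.load(open('w1.pkl','rb'));im=f['img'].astype(int)
m=((im.max(2)<75)&(abs(im[...,0]-im[...,2])<25)).astype(np.uint8); m[:80]=0;m[232:]=0;m[:,:235]=0;m[:,325:]=0
c=max(cv2.findContours(m,0,2)[0],key=cv2.contourArea);c=cv2.convexHull(c)
print(cv2.boxPoints(cv2.minAreaRect(c)).round(1).tolist())
P=wray(s,f,c[:,0],.060)[:,:2]
r=cv2.minAreaRect(P.astype(np.float32)*1000);print(r)
P=wray(s,f,[(253,90),(308,90),(307,219),(257,218)],.06);print(P.mean(0),[np.linalg.norm(P[i]-P[i-1]).round(4) for i in range(4)]);e=P[1]-P[2]+P[0]-P[3];print(np.degrees(np.arctan2(e[1],e[0])))
M=R.from_euler('xyz',s['orientation']).as_matrix();print('tool x ang',np.degrees(np.arctan2(M[1,0],M[0,0])))
E
```

```text
[[253.0, 219.0], [253.0, 89.0], [308.0, 89.0], [308.0, 219.0]]
((568.095947265625, 251.385009765625), (149.5460968017578, 60.167152404785156), 70.51496124267578)
[0.56830882 0.25144113 0.06      ] [np.float64(0.1471), np.float64(0.0594), np.float64(0.1485), np.float64(0.059)]
70.31266666570829
tool x ang 69.51401897066272
```

Emit:
arm_command(plan=[[[0,0,0.03],[0.015,0.02,-0.08],-1],[[0,0,0],[0.015,0.02,-0.08],-1],[[0,0,0],[0,0,-0.08],-1],[[0,0,0],[0,0,-0.08],-1],[[0,0,0],[0,0,-0.08],-1],[[0,0,0],[0,0,-0.05],-1],[[0,0,0],[0,0,-0.04],-1],[[0,0,0],[0,0,-0.01],-1],[[0,0,0],[0,0,0],-1]])

```text
t: 3.57
ee_pos: [0.5693, 0.2512, 0.0518]
orientation: [3.14, -0.002, 1.227]
contact_force: [-0.6, -0.4, -0.2]
grip_width: 0.0853
grip_force: 0.0
```

Run:
```python
from cell import ctrl
import cv2,pickle
s=ctrl.state();f=ctrl.grab_frame('wrist');pickle.dump((s,f),open('w2.pkl','wb'))
print(s['ee_pos'],s['orientation'])
cv2.imwrite('pics/w2.png',f['img'][...,::-1])
```

```text
[0.5692517  0.25122166 0.05175369] [ 3.13980654e+00 -1.63168904e-03  1.22724810e+00]
```

View pics/w2.png

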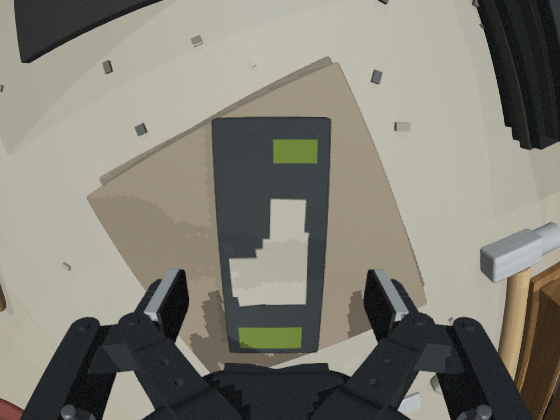

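The tile is between the fingers: far edge at row 118 (columns 212 to 330), near edge at row 351.

Run:
```python
from h import *
s,f=pickle.load(open('w2.pkl','rb'))
P=wray(s,f,[(212,118),(330,118),(319,352),(230,351)],.06)
M=R.from_euler('xyz',s['orientation']).as_matrix()
print(((P-s['ee_pos'])@M*1000).round(1))
```

```text
[[ 75.  -30.5  -8.2]
 [ 74.8  28.1  -8.1]
 [-74.5  30.1  -8.3]
 [-73.5 -29.7  -8.4]]
```

Emit:
arm_command(plan=[[[0,0,0],[0,0,-0.01],-1],[[0,0,0],[0,0,-0.01],-1],[[0,0,0],[0,0,0],-1],[[0,0,0],[0,0,0],1],[[0,0,0],[0,0,0],1],[[0,0,0],[0,0,0],1],[[0,0,0],[0,0,0],1],[[0,0,0],[0,0,0],1],[[0,0,0],[0,0,0],1],[[0,0,0],[0,0,0],1],[[0,0,0],[0,0,0],1]], squeeze=50)

```text
t: 4.53
ee_pos: [0.5675, 0.2512, 0.0425]
orientation: [-3.142, -0.0, 1.229]
contact_force: [0.3, -0.2, 0.4]
grip_width: 0.0
grip_force: 0.0
```

Run:
```python
from cell import ctrl
import cv2,pickle
s=ctrl.state();f=ctrl.grab_frame('wrist');pickle.dump((s,f),open('w3.pkl','wb'))
print(s['ee_pos'],s['orientation'],s['grip_width'],s['grip_force'],s['contact_force'])
cv2.imwrite('pics/w3.png',f['img'][...,::-1])
```

```text
[0.56754588 0.25117765 0.04248259] [-3.14151084e+00 -5.26995686e-06  1.22887228e+00] 3.8272443844474956e-05 0.0 [ 0.2649714  -0.21123814  0.40338795]
```

View pics/w3.png

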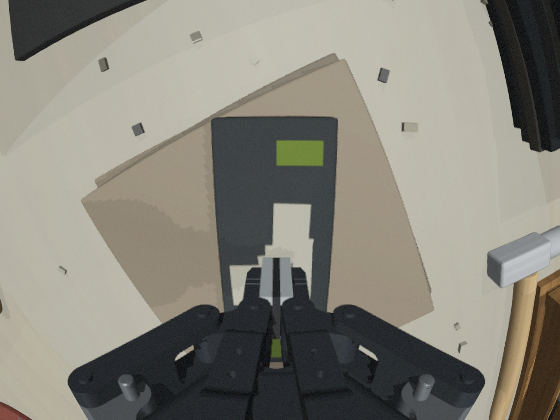

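The fingers shut above the tile, at about (275,258), without touching it. So the tips end short of the nominal TCP, and I'll feel for the real tip height gently.

Emit:
arm_command(plan=[[[0,0,0],[0,0,-0.005],1],[[0,0,0],[0,0,-0.005],1],[[0,0,0],[0,0,-0.005],1],[[0,0,0],[0,0,0],1]])

```text
t: 4.92
ee_pos: [0.5672, 0.2509, 0.0358]
orientation: [-3.141, 0.001, 1.229]
contact_force: [-0.7, -0.1, 0.7]
grip_width: 0.0
grip_force: 0.0
```

Emit:
arm_command(plan=[[[0,0,0],[0,0,-0.005],1],[[0,0,0],[0,0,-0.005],1],[[0,0,0],[0,0,0],1]])

```text
t: 5.17
ee_pos: [0.5677, 0.2513, 0.0334]
orientation: [3.141, -0.0, 1.229]
contact_force: [-0.6, -0.5, 5.3]
grip_width: -0.0001
grip_force: 2.5
```

Emit:
arm_command(plan=[[[0,0,0],[0,0,0.005],-1],[[0,0,0],[0,0,0],-1],[[0,0,0],[0,0,0],-1],[[0,0,0],[0,0,0],-1],[[0,0,0],[0,0,0],-1],[[0,0,0],[0,0,0],-1],[[0,0,0],[0,0,0],-1],[[0,0,0],[0,0,-0.015],-1],[[0,0,0],[0,0,-0.015],-1],[[0,0,0],[0,0,-0.01],-1],[[0,0,0],[0,0,-0.005],-1],[[0,0,0],[0,0,0],-1]])

```text
t: 6.17
ee_pos: [0.5669, 0.2508, 0.0155]
orientation: [-3.14, 0.001, 1.229]
contact_force: [-0.6, -0.1, -0.2]
grip_width: 0.0855
grip_force: 0.0
```

Emit:
arm_command(plan=[[[0,0,0],[0,0,0],1],[[0,0,0],[0,0,0],1],[[0,0,0],[0,0,0],1],[[0,0,0],[0,0,0],1],[[0,0,0],[0,0,0],1],[[0,0,0],[0,0,0],1]], squeeze=50)

```text
t: 6.67
ee_pos: [0.568, 0.2516, 0.0171]
orientation: [3.141, -0.001, 1.229]
contact_force: [1.0, 0.4, 3.3]
grip_width: 0.0587
grip_force: 56.7
```

Emit:
arm_command(plan=[[[0,0,0],[0,0,0],-0.6],[[0,0,0],[0,0,0],-0.6],[[0,0,0],[0,0,0],-0.6],[[0,0,0],[0,0,0.0075],-0.6],[[0,0,0],[0,0,0],-0.6],[[0,0,0],[0,0,0],1],[[0,0,0],[0,0,0],1],[[0,0,0],[0,0,0],1],[[0,0,0],[0,0,0],1],[[0,0,0],[0,0,0],1]], squeeze=60)

```text
t: 7.5
ee_pos: [0.568, 0.2514, 0.0202]
orientation: [3.141, -0.001, 1.229]
contact_force: [-0.9, -1.7, 5.8]
grip_width: 0.0582
grip_force: 65.7
```

Emit:
arm_command(plan=[[[0,0,0],[0,0,0.01],1],[[0,0,0],[0,0,0.02],1],[[0,0,0],[0,0,0.04],1],[[0,0,0],[0,0,0.06],1],[[0,0,0],[0,0,0.06],1],[[0,0,0],[0,0,0.06],1],[[0,0,0],[0,0,0.06],1],[[0,0,0],[0,0,0.06],1],[[0,0,0],[0,0,0.06],1],[[0,0,0],[0,0,0.06],1],[[0,0,0],[0,0,0],1],[[0,0,0],[0,0,0],1]])

```text
t: 8.5
ee_pos: [0.5677, 0.2514, 0.2164]
orientation: [3.14, -0.001, 1.229]
contact_force: [0.1, -0.0, -3.9]
grip_width: 0.058
grip_force: 65.0
```

Run:
```python
from h import *
from cell import ctrl
s=ctrl.state();f=ctrl.grab_frame('wrist');pickle.dump((s,f),open('w4.pkl','wb'))
print(s['ee_pos'],s['orientation'],s['grip_width'],s['grip_force'],s['contact_force'])
im=f['img'].astype(int)
cv2.imwrite('pics/w4.png',f['img'][...,::-1])
# tile far edge row at column 275
print(im[90:140:2,275].max(1), im[200:260,150:400].shape)
g=im[150].max(1);print(np.where(np.abs(np.diff(g))>25)[0]); g=im[:,240].max(1);print(np.where(np.abs(np.diff(g))>25)[0]);g=im[:,310].max(1);print(np.where(np.abs(np.diff(g))>25)[0])
```

```text
[0.56767515 0.25143195 0.21639218] [ 3.14029668e+00 -1.40959598e-03  1.22895395e+00] 0.05795686487118331 64.96981859207153 [ 0.09941197 -0.03154798 -3.87253635]
[190 145 125 141 161 160 161 162 161 159 162 160 159 158  80  66  63  69
  68  72  67  70  68  72  74] (60, 250, 3)
[ 46  67  72  73 202 203 277 332 347 348 531 532 539]
[118 286 288 336 339 361 362 379]
[ 81 117 118 146 175 219 220 337]
```

View pics/w4.png

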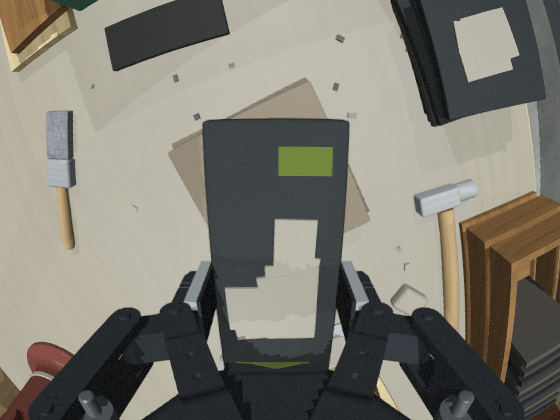

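The tile is firmly held and centred; its far edge is at row 118. Next, the pose for the jig.

Run:
```python
from h import *
s,f=pickle.load(open('w4.pkl','rb'))
Rc=R.from_euler('xyz',s['orientation']).as_matrix();ee=s['ee_pos']
# far edge on plane z=ee+.040
P=wray(s,f,[(240,118.5),(310,118.5),(204,150),(347.5,150)],ee[2]+.040);print(((P-ee)@Rc*1000).round(1))
c=np.array([.0008,0,-.0278])
B=bedR(.165);o=np.array([.5555,-.248,.083])
Rt=np.c_[B[:,0],-B[:,1],-B[:,2]]
print('rotvec total',R.from_matrix(Rt@Rc.T).as_rotvec(), 'euler target',R.from_matrix(Rt).as_euler('xyz'))
print('B',B.round(3).tolist())
for q in([.010,-.006,.150],[.010,-.006,.02],[0,0,0]):
    p=o+B@q-Rt@c;print(q,p.round(4),'shift/0.4',((p-ee)/.4).round(3))
```

```text
[[ 75.9 -12.9 -39.9]
 [ 75.9  14.8 -39.9]
 [ 63.5 -28.  -39.9]
 [ 63.4  30.4 -39.9]]
rotvec total [ 0.525775   -0.04532684  0.49551417] euler target [ 3.14159265 -0.52359878  1.73579633]
B [[-0.142, -0.986, 0.082], [0.854, -0.164, -0.493], [0.5, 0.0, 0.866]]
[0.01, -0.006, 0.15] [ 0.5701 -0.2994  0.1934] shift/0.4 [ 0.006 -1.377 -0.057]
[0.01, -0.006, 0.02] [ 0.5595 -0.2353  0.0808] shift/0.4 [-0.021 -1.217 -0.339]
[0, 0, 0] [ 0.5533 -0.235   0.0585] shift/0.4 [-0.036 -1.216 -0.395]
```

Emit:
arm_command(plan=[[[0,0,0],[0,0,0.05],1],[[0,0,0],[0,0,0.095],1],[[0,0,0],[0,0,0.095],1],[[0,0,0],[0,0,0.095],1],[[0,0,0],[0,0,0.095],1],[[0.075,-0.0065,0.071],[0,-0.05,0],1],[[0.075,-0.0065,0.071],[0,-0.09,0],1],[[0.075,-0.0065,0.071],[0,-0.095,0],1],[[0.075,-0.0065,0.071],[0,-0.095,0],1],[[0.075,-0.0065,0.071],[0,-0.095,0],1],[[0.075,-0.0065,0.071],[0,-0.095,0],1],[[0.075,-0.0065,0.071],[0,-0.095,0],1]])

```text
t: 9.55
ee_pos: [0.5661, 0.0028, 0.3852]
orientation: [-3.102, -0.261, 1.475]
contact_force: [0.2, -0.5, -2.8]
grip_width: 0.0583
grip_force: 65.5
```

Emit:
arm_command(plan=[[[0.075,-0.0065,0.071],[0,-0.095,0],1],[[0.075,-0.0065,0.071],[0,-0.095,0],1],[[0.075,-0.0065,0.071],[0,-0.095,0],1],[[0.075,-0.0065,0.071],[0,-0.095,0],1],[[0.075,-0.0065,0.071],[0,-0.095,0],1],[[0.075,-0.0065,0.071],[0,-0.095,0],1],[[0.075,-0.0065,0.071],[0,-0.095,0],1],[[0,0,0],[0,-0.07,0],1],[[0,0,0],[0,-0.03,0],1],[[0,0,0],[0,0,0],1],[[0,0,0],[0,0,0],1]])

```text
t: 10.47
ee_pos: [0.5675, -0.3011, 0.3847]
orientation: [-3.137, -0.525, 1.735]
contact_force: [0.7, -0.3, -3.1]
grip_width: 0.0583
grip_force: 65.5
```

```bash
cat >> h.py <<'E'
C=np.array([.0009,.0005,-.0278])
def rel(s,o=(.5555,-.248,.083),psi=.165):
    B=bedR(psi);Rt=np.c_[B[:,0],-B[:,1],-B[:,2]]
    Rc=R.from_euler('xyz',s['orientation']).as_matrix()
    q=B.T@(s['ee_pos']+Rc@C-np.array(o))
    print('t',round(s['t'],2),'ee',s['ee_pos'].round(4),'tile in bed mm',(q*1000).round(1),'rot left',(R.from_matrix(Rt@Rc.T).as_rotvec()/.5).round(3),'F bed',(B.T@s['contact_force']).round(1),'grip',round(s['grip_width'],4),round(s['grip_force'],1))
    return B,Rt,q
E
python3 - <<'E'
from h import *
from cell import ctrl
B,Rt,q=rel(ctrl.state())
print('shift to 10,-6,40:',(B@(np.array([.010,-.006,.04])-q)/.4).round(3), ctrl.state()['joints'].round(2))
E
```

```text
t 10.47 ee [ 0.5675 -0.3011  0.3847] tile in bed mm [104.7  -3.7 316.3] rot left [-0.001 -0.008 -0.003] F bed [-1.9 -0.7 -2.5] grip 0.0583 65.5
shift to 10,-6,40: [-0.017  0.139 -0.716] [ 0.82  0.81 -0.59  0.72 -0.04  1.97  0.48]
```

Emit:
arm_command(plan=[[[0,0,0],[0,0,-0.04],1],[[0,0,0],[0,0,-0.08],1],[[0,0,0],[0,0,-0.08],1],[[0,0,0],[0,0,-0.08],1],[[0,0,0],[0,0,-0.08],1],[[0,0,0],[0,0,-0.08],1],[[0,0,0],[0,0,-0.08],1],[[0,0,0],[-0.004,0.035,-0.05],1],[[0,0,0],[-0.004,0.035,-0.05],1],[[0,0,0],[-0.004,0.035,-0.05],1],[[0,-0.008,0],[-0.004,0.034,-0.046],1],[[0,0,0],[0,0,0],1]])

```text
t: 11.47
ee_pos: [0.5578, -0.2382, 0.0985]
orientation: [-3.137, -0.529, 1.744]
contact_force: [-0.3, 0.5, -2.7]
grip_width: 0.058
grip_force: 65.6
```

Run:
```python
from h import *
from cell import ctrl
B,Rt,q=rel(ctrl.state());print(ctrl.state()['joints'].round(2))
f=ctrl.grab_frame('top')
print('shift to 8,-6,8:',(B@(np.array([.008,-.006,.008])-q)/.4).round(3),'z unit 1mm',(B[:,2]*.001/.4).round(4))
t=f['img'][...,::-1]
a=cv2.resize(t[150:255,310:425],None,fx=5,fy=5,interpolation=cv2.INTER_CUBIC);cv2.imwrite('pics/p1.png',a)
```

```text
t 11.47 ee [ 0.5578 -0.2382  0.0985] tile in bed mm [16.5 -4.6 36.6] rot left [-0.009 -0.009 -0.021] F bed [-0.9  0.2 -2.6] grip 0.058 65.6
[ 0.85  0.93 -0.58  1.35  0.02  1.26  0.57]
shift to 8,-6,8: [ 0.001  0.018 -0.072] z unit 1mm [ 0.0002 -0.0012  0.0022]
```

View pics/p1.png

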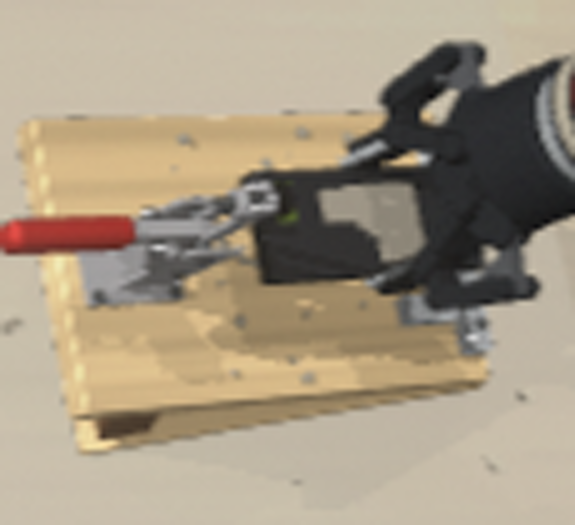

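The tile hangs above the bed between the foot and the ledge, a little clear of the side stop at crop (400,300). Lowering it until it touches.

Emit:
arm_command(plan=[[[-0.004,-0.004,-0.01],[0,0.005,-0.02],1],[[-0.004,-0.004,-0.01],[0,0.005,-0.02],1],[[0,0,0],[0,0.005,-0.02],1],[[0,0,0],[0,0.003,-0.012],1],[[0,0,0],[0,0,0],1],[[0,0,0],[0,0,0],1]])

```text
t: 12.02
ee_pos: [0.5611, -0.2382, 0.072]
orientation: [3.134, -0.517, 1.731]
contact_force: [-0.6, -0.9, -2.4]
grip_width: 0.058
grip_force: 65.6
```

Run:
```python
from h import *
from cell import ctrl
rel(ctrl.state())
```

```text
t 12.02 ee [ 0.5611 -0.2382  0.072 ] tile in bed mm [ 3.2 -7.3 13.9] rot left [0.012 0.015 0.017] F bed [-1.9  0.7 -1.7] grip 0.058 65.6
```

Emit:
arm_command(plan=[[[0,0,0],[0,0.0024,-0.0044],1],[[0,0,0],[0,0.0024,-0.0044],1],[[0,0,0],[0,0,0],1]])

```text
t: 12.27
ee_pos: [0.5611, -0.2358, 0.0687]
orientation: [3.134, -0.516, 1.732]
contact_force: [-0.5, -0.0, -3.0]
grip_width: 0.0579
grip_force: 65.6
```

Run:
```python
from h import *
from cell import ctrl
rel(ctrl.state())
```

```text
t 12.27 ee [ 0.5611 -0.2358  0.0687] tile in bed mm [ 3.5 -7.8  9.9] rot left [0.012 0.015 0.016] F bed [-1.5  0.5 -2.7] grip 0.0579 65.6
```

Emit:
arm_command(plan=[[[0.006,0.008,0.008],[-0.002,0.0128,0.0075],1],[[0.006,0.008,0.008],[0,0,0],1],[[0,0,0],[0,0.0024,-0.0044],1],[[0,0,0],[0,0.0024,-0.0044],1],[[0,0,0],[0,0,0],1],[[0,0,0],[0,0,0],1]])

```text
t: 12.77
ee_pos: [0.5601, -0.229, 0.068]
orientation: [-3.141, -0.524, 1.735]
contact_force: [0.1, 0.1, -2.3]
grip_width: 0.058
grip_force: 65.6
```

Run:
```python
from h import *
from cell import ctrl
rel(ctrl.state())
```

```text
t 12.77 ee [ 0.5601 -0.229   0.068 ] tile in bed mm [ 9.  -8.2  5.8] rot left [ 0.    -0.002 -0.   ] F bed [-1.  -0.1 -2. ] grip 0.058 65.6
```

Emit:
arm_command(plan=[[[0,0,0],[0,-0.0012,0.0022],1],[[0,0,0],[0,0.0024,-0.0044],1],[[0,0,0],[0,0.0012,-0.0022],1],[[0,0,0],[0,0,0],1]])

```text
t: 13.1
ee_pos: [0.5601, -0.2279, 0.0663]
orientation: [-3.141, -0.524, 1.735]
contact_force: [-0.3, 0.3, -3.1]
grip_width: 0.0581
grip_force: 65.6
```

Run:
```python
from h import *
from cell import ctrl
rel(ctrl.state())
```

```text
t 13.1 ee [ 0.5601 -0.2279  0.0663] tile in bed mm [ 9.  -8.4  3.8] rot left [-0.    -0.002 -0.   ] F bed [-1.3  0.3 -2.8] grip 0.0581 65.6
```

Orientation is exact. I'll go on down in 1 mm steps.

Emit:
arm_command(plan=[[[0,0,0],[0,0.0012,-0.0022],1],[[0,0,0],[0,0.0012,-0.0022],1],[[0,0,0],[0,0,0],1]])

```text
t: 13.35
ee_pos: [0.5602, -0.2269, 0.0646]
orientation: [-3.141, -0.524, 1.736]
contact_force: [-0.4, -0.6, -2.3]
grip_width: 0.0582
grip_force: 65.7
```

Emit:
arm_command(plan=[[[0,0,0],[0,0.0012,-0.0022],1],[[0,0,0],[0,0,0],1]])

```text
t: 13.52
ee_pos: [0.5603, -0.2265, 0.0637]
orientation: [-3.141, -0.524, 1.736]
contact_force: [-0.0, -1.0, -3.0]
grip_width: 0.058
grip_force: 65.6
```

Emit:
arm_command(plan=[[[0,0,0],[0,0.0012,-0.0022],1],[[0,0,0],[0,0,0],1]])

```text
t: 13.68
ee_pos: [0.5603, -0.226, 0.0629]
orientation: [-3.141, -0.524, 1.735]
contact_force: [-1.4, -0.8, -1.7]
grip_width: 0.0578
grip_force: 65.6
```

Run:
```python
from h import *
from cell import ctrl
B,_,_=rel(ctrl.state());print((B[:,:2].T*.001/.4).round(4))
```

```text
t 13.68 ee [ 0.5603 -0.226   0.0629] tile in bed mm [ 8.9 -8.8 -0.1] rot left [ 0.    -0.001  0.   ] F bed [-1.3  1.5 -1.2] grip 0.0578 65.6
[[-0.0004  0.0021  0.0012]
 [-0.0025 -0.0004  0.    ]]
```

Emit:
arm_command(plan=[[[0,0,0],[0,0.0012,-0.0022],1],[[0,0,0],[0,0,0],1]])

```text
t: 13.85
ee_pos: [0.5603, -0.2256, 0.0619]
orientation: [-3.141, -0.524, 1.736]
contact_force: [0.0, -0.2, -2.3]
grip_width: 0.058
grip_force: 65.7
```

Emit:
arm_command(plan=[[[0,0,0],[0,0.0012,-0.0022],1],[[0,0,0],[0,0,0],1]])

```text
t: 14.02
ee_pos: [0.5603, -0.2251, 0.0611]
orientation: [-3.141, -0.523, 1.736]
contact_force: [-0.3, -0.3, -2.7]
grip_width: 0.058
grip_force: 65.6
```

Run:
```python
from h import *
from cell import ctrl
rel(ctrl.state())
```

```text
t 14.02 ee [ 0.5603 -0.2251  0.0611] tile in bed mm [ 8.8 -9.  -2.1] rot left [ 0.    -0.001  0.   ] F bed [-1.6  0.3 -2.2] grip 0.058 65.6
```

Emit:
arm_command(plan=[[[0,0,0],[0,0.0012,-0.0022],1],[[0,0,0],[0,0,0],1]])

```text
t: 14.18
ee_pos: [0.5604, -0.2251, 0.061]
orientation: [-3.141, -0.523, 1.735]
contact_force: [-0.8, -1.4, 1.3]
grip_width: 0.0583
grip_force: 66.0
```

Emit:
arm_command(plan=[[[0,0,0],[0,0.0012,-0.0022],1],[[0,0,0],[0,0,0],1]])

```text
t: 14.35
ee_pos: [0.5604, -0.2251, 0.061]
orientation: [-3.142, -0.522, 1.735]
contact_force: [-1.7, -3.4, 5.1]
grip_width: 0.058
grip_force: 66.5
```

Run:
```python
from h import *
from cell import ctrl
rel(ctrl.state())
```

```text
t 14.35 ee [ 0.5604 -0.2251  0.061 ] tile in bed mm [ 8.8 -9.1 -2.2] rot left [0.002 0.    0.001] F bed [-0.1  2.2  6. ] grip 0.058 66.5
```

Contact with the bed, pressing 6 to 8 N. I'll ease off 1 mm and slide down towards the ledge.

Emit:
arm_command(plan=[[[0,0,0],[0,-0.0012,0.0022],1],[[0,0,0],[0.0008,-0.0042,-0.0024],1],[[0,0,0],[0.0008,-0.0042,-0.0024],1],[[0,0,0],[0.0004,-0.0021,-0.0012],1],[[0,0,0],[0,0,0],1]])

```text
t: 14.77
ee_pos: [0.5621, -0.2285, 0.0589]
orientation: [3.14, -0.524, 1.736]
contact_force: [-0.8, -1.0, 4.7]
grip_width: 0.0583
grip_force: 66.4
```

Run:
```python
from h import *
from cell import ctrl
rel(ctrl.state())
```

```text
t 14.77 ee [ 0.5621 -0.2285  0.0589] tile in bed mm [  4.6 -10.1  -2.1] rot left [-0.002  0.002  0.001] F bed [1.6 0.9 4.5] grip 0.0583 66.4
```

Emit:
arm_command(plan=[[[0,0,0],[0.0008,-0.0042,-0.0024],1],[[0,0,0],[0,0,0],1]])

```text
t: 14.93
ee_pos: [0.5626, -0.2299, 0.0581]
orientation: [3.139, -0.525, 1.736]
contact_force: [0.4, -0.6, 5.3]
grip_width: 0.0581
grip_force: 66.4
```

Run:
```python
from h import *
from cell import ctrl
rel(ctrl.state())
```

```text
t 14.93 ee [ 0.5626 -0.2299  0.0581] tile in bed mm [  2.9 -10.4  -2.1] rot left [-0.003  0.003  0.001] F bed [ 2.1 -0.3  4.9] grip 0.0581 66.4
```

Emit:
arm_command(plan=[[[0,0,0],[0.0008,-0.0042,-0.0024],1],[[0,0,0],[0,0,0],1]])

```text
t: 15.1
ee_pos: [0.5625, -0.2298, 0.0581]
orientation: [3.141, -0.528, 1.737]
contact_force: [-0.7, 1.1, 7.2]
grip_width: 0.058
grip_force: 66.5
```

Run:
```python
from h import *
from cell import ctrl
rel(ctrl.state())
```

```text
t 15.1 ee [ 0.5625 -0.2298  0.0581] tile in bed mm [  2.8 -10.3  -2.2] rot left [-0.01   0.    -0.001] F bed [4.6 0.6 5.6] grip 0.058 66.5
```

Home on the ledge: motion stopped as the force rose. Now towards the side stop.

Emit:
arm_command(plan=[[[0,0,0],[-0.005,-0.0008,0],1],[[0,0,0],[-0.005,-0.0008,0],1],[[0,0,0],[-0.005,-0.0008,0],1],[[0,0,0],[0,0,0],1]])

```text
t: 15.43
ee_pos: [0.5599, -0.2304, 0.0583]
orientation: [3.132, -0.526, 1.74]
contact_force: [4.8, 4.1, 4.2]
grip_width: 0.0579
grip_force: 66.2
```

Run:
```python
from h import *
from cell import ctrl
rel(ctrl.state())
```

```text
t 15.43 ee [ 0.5599 -0.2304  0.0583] tile in bed mm [ 2.9 -7.5 -1.9] rot left [-0.007  0.016  0.001] F bed [ 4.9 -5.4  2. ] grip 0.0579 66.2
```

Emit:
arm_command(plan=[[[0,0,0],[-0.005,-0.0008,0],1],[[0,0,0],[0,0,0],1]])

```text
t: 15.6
ee_pos: [0.5581, -0.2307, 0.0583]
orientation: [3.131, -0.526, 1.74]
contact_force: [4.6, 2.1, 4.9]
grip_width: 0.0581
grip_force: 66.2
```

Run:
```python
from h import *
from cell import ctrl
rel(ctrl.state())
```

```text
t 15.6 ee [ 0.5581 -0.2307  0.0583] tile in bed mm [ 2.9 -5.7 -1.9] rot left [-0.007  0.017  0.001] F bed [ 3.6 -4.9  3.5] grip 0.0581 66.2
```

Emit:
arm_command(plan=[[[0,0,0],[-0.005,-0.0008,0],1],[[0,0,0],[0,0,0],1]])

```text
t: 15.77
ee_pos: [0.5562, -0.231, 0.0583]
orientation: [3.131, -0.526, 1.74]
contact_force: [4.7, 2.6, 5.0]
grip_width: 0.0583
grip_force: 66.2
```

Run:
```python
from h import *
from cell import ctrl
rel(ctrl.state())
```

```text
t 15.77 ee [ 0.5562 -0.231   0.0583] tile in bed mm [ 2.9 -3.7 -1.9] rot left [-0.007  0.017  0.001] F bed [ 4.  -5.1  3.4] grip 0.0583 66.2
```

Emit:
arm_command(plan=[[[0,0,0],[-0.005,-0.0008,0],1],[[0,0,0],[0,0,0],1]])

```text
t: 15.93
ee_pos: [0.5542, -0.2313, 0.0583]
orientation: [3.131, -0.526, 1.74]
contact_force: [5.0, 2.5, 4.9]
grip_width: 0.0581
grip_force: 66.2
```

Emit:
arm_command(plan=[[[0,0,0],[-0.005,-0.0008,0],1],[[0,0,0],[0,0,0],1]])

```text
t: 16.1
ee_pos: [0.5527, -0.2316, 0.0583]
orientation: [3.13, -0.525, 1.741]
contact_force: [5.3, 2.2, 3.8]
grip_width: 0.0583
grip_force: 66.2
```

Run:
```python
from h import *
from cell import ctrl
rel(ctrl.state())
```

```text
t 16.1 ee [ 0.5527 -0.2316  0.0583] tile in bed mm [ 2.9 -0.2 -1.9] rot left [-0.007  0.019  0.001] F bed [ 3.1 -5.6  2.6] grip 0.0583 66.2
```

Emit:
arm_command(plan=[[[0,0,0],[-0.005,-0.0008,0],1],[[0,0,0],[0,0,0],1]])

```text
t: 16.27
ee_pos: [0.5527, -0.2317, 0.0584]
orientation: [3.125, -0.524, 1.742]
contact_force: [7.4, 2.9, 1.2]
grip_width: 0.0581
grip_force: 66.0
```

Run:
```python
from h import *
from cell import ctrl
rel(ctrl.state())
```

```text
t 16.27 ee [ 0.5527 -0.2317  0.0584] tile in bed mm [ 2.9 -0.1 -1.7] rot left [-0.006  0.028  0.004] F bed [ 2.  -7.8  0.2] grip 0.0581 66.0
```

Emit:
arm_command(plan=[[[0,0,0],[-0.0025,-0.0004,0],1],[[0,0,0],[0,0,0],1]])

```text
t: 16.43
ee_pos: [0.5528, -0.2317, 0.0585]
orientation: [3.123, -0.524, 1.743]
contact_force: [9.8, 3.9, 1.6]
grip_width: 0.0583
grip_force: 66.0
```

Run:
```python
from h import *
from cell import ctrl
rel(ctrl.state())
```

```text
t 16.43 ee [ 0.5528 -0.2317  0.0585] tile in bed mm [ 3.  -0.1 -1.7] rot left [-0.006  0.032  0.004] F bed [  2.8 -10.3   0.3] grip 0.0583 66.0
```

Side stop reached: y is stuck at −0.1 while the force rises to −10 N. I'll relax the sideways push, then release.

Emit:
arm_command(plan=[[[0,0,0],[0.0075,0.0024,-0.0022],1],[[0,0,0],[0,0,0],1],[[0,0,0],[0,0,0],-0.3],[[0,0,0],[0,0,0],-0.6],[[0,0,0],[0,0,0],-1],[[0,0,0],[0,0,0],-1],[[0,0,0],[0,0,0],-1],[[0,0,0],[0,0,0],-1],[[0,0,0],[0,0,0],-1],[[0,0,0],[0,0,0],-1]])

```text
t: 17.27
ee_pos: [0.5476, -0.2342, 0.0549]
orientation: [-3.141, -0.524, 1.735]
contact_force: [0.2, -0.8, 0.3]
grip_width: 0.0856
grip_force: 0.0
```

Run:
```python
from h import *
from cell import ctrl
rel(ctrl.state())
```

```text
t 17.27 ee [ 0.5476 -0.2342  0.0549] tile in bed mm [-0.2  5.1 -4. ] rot left [ 0.    -0.002  0.001] F bed [-0.5 -0.   0.6] grip 0.0856 0.0
```

Emit:
arm_command(plan=[[[0,0,0],[0,-0.006,0.011],-1],[[0,0,0],[0,-0.012,0.022],-1],[[0,0,0],[0.002,-0.024,0.044],-1],[[0,0,0],[0.004,-0.048,0.088],-1],[[0,0,0],[0.004,-0.048,0.088],-1],[[0,0,0],[0.004,-0.048,0.088],-1],[[0,0,0],[0.004,-0.048,0.088],-1],[[0,0,0],[0.004,-0.02,0.088],-1],[[0,0,0],[0,0,0],-1]])

```text
t: 18.02
ee_pos: [0.5593, -0.3394, 0.2708]
orientation: [3.127, -0.513, 1.737]
contact_force: [-0.3, 0.4, 0.8]
grip_width: 0.085
grip_force: 0.0
```

Run:
```python
from h import *
from cell import ctrl
s=ctrl.state();rel(s);print(s['orientation'],s['joints'].round(2))
w=ctrl.grab_frame('wrist');t=ctrl.grab_frame('top');pickle.dump((s,w,t),open('w5.pkl','wb'))
a=cv2.resize(t['img'][165:245,320:420],(600,480),interpolation=cv2.INTER_CUBIC)
b=cv2.resize(w['img'],None,fx=.35,fy=.35)
cv2.imwrite('pics/w5.png',w['img'][...,::-1]);cv2.imwrite('pics/t5.png',a[...,::-1])
```

```text
t 18.02 ee [ 0.5593 -0.3394  0.2708] tile in bed mm [ 16.5  11.1 235.8] rot left [0.016 0.028 0.011] F bed [0.8 0.2 0.4] grip 0.085 0.0
[ 3.12739952 -0.51317534  1.73722671] [ 0.9   0.87 -0.58  0.93  0.    1.73  0.6 ]
```

Run:
```python
from h import *
s,w,t=pickle.load(open('w5.pkl','rb'))
B=bedR(.165);o=np.array([.5555,-.248,.083])+B@[.003,-.0001,-.0019];print('o',o)
def wproj(P):
    T=np.eye(4);T[:3,:3]=R.from_euler('xyz',s['orientation']).as_matrix();T[:3,3]=s['ee_pos'];T=T@w['tool_from_camera']
    c=(np.atleast_2d(P)-T[:3,3])@T[:3,:3];th=np.arctan2(np.linalg.norm(c[:,:2],axis=1),c[:,2]);return c[:,:2]/np.linalg.norm(c[:,:2],axis=1)[:,None]*th[:,None]*w['fx']+[w['cx'],w['cy']]
q=np.array([(75,-30,12),(75,30,12),(-75,30,12),(-75,-30,12),(-75,65,0),(-35,30,14),(185,80,0),(224,0,63)])/1000
uw=wproj(q@B.T+o);ut=proj(t,q@B.T+o);print(uw.round(0).tolist());print(ut.round(1).tolist())
def draw(im,u,k,x0,y0,x1,y1):
    a=cv2.resize(im[y0:y1,x0:x1],None,fx=k,fy=k,interpolation=cv2.INTER_CUBIC)
    for p in u[:4]: cv2.circle(a,tuple(int(v) for v in ((p-[x0,y0]+.5)*k)),3,(255,0,255),1)
    return a[...,::-1]
a=draw(t['img'],ut,4,320,160,420,300);b=draw(w['img'],uw,1,80,0,480,420)
h=max(a.shape[0],b.shape[0]);p=lambda x:np.pad(x,((0,h-x.shape[0]),(0,0),(0,0)))
cv2.imwrite('pics/c5.png',np.hstack([p(a),p(b)]))
```

```text
o [ 0.55501586 -0.24448369  0.08285455]
[[309.0, 118.0], [256.0, 117.0], [258.0, 241.0], [306.0, 240.0], [231.0, 237.0], [257.0, 211.0], [213.0, 26.0], [285.0, -26.0]]
[[354.9, 188.8], [359.1, 210.4], [401.2, 207.9], [396.9, 187.4], [400.8, 220.9], [390.8, 208.3], [326.2, 232.4], [321.5, 196.4]]
```

View pics/c5.png

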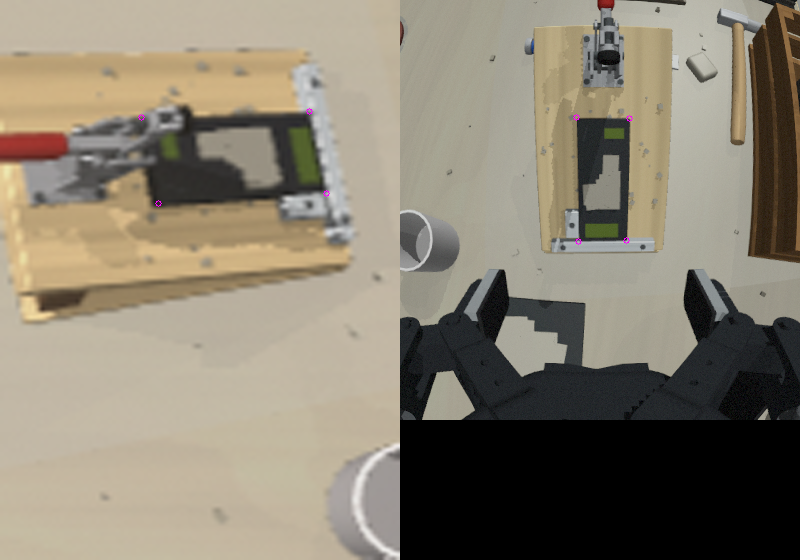

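The tile is seated: its lower end is on the ledge and its long edge is against the side stop, matching the predicted corners at (577,118), (629,118) and (578,241). Now the clamp.

```bash
cat >> h.py <<'E'
B=bedR(.165);O=np.array([.5550,-.2445,.083])
def G(q,r=.088): a=1.55-q;return O+B@[.139+r*np.sin(a),0,.062+r*np.cos(a)]
def Rl(deg): # tool orientation with back axis leaning deg towards up-slope from vertical
    Rt=np.c_[B[:,0],-B[:,1],-B[:,2]];return R.from_rotvec(B[:,1]*np.radians(deg+30)).as_matrix()@Rt
def tcp(q,lean,up=0,D=.042): M=Rl(lean);return G(q)+M[:,2]*(D-up),M
def go(s,p,M):
    Rc=R.from_euler('xyz',s['orientation']).as_matrix()
    print('turn',(R.from_matrix(M@Rc.T).as_rotvec()/.5).round(3),'shift',((p-s['ee_pos'])/.4).round(3))
E
python3 - <<'E'
from h import *
from cell import ctrl
s=ctrl.state();print(G(0),Rl(25)[:,2])
for up in(.1,0):
    p,M=tcp(0,25,up);print(p.round(4));go(s,p,M)
print(tcp(1.55,-35)[0])
E
```

```text
[ 0.52795482 -0.08207999  0.25176884] [ 0.06941603 -0.41687841 -0.90630779]
[ 0.5239 -0.0579  0.3043]
turn [-1.888e+00 -3.060e-01 -1.000e-03] shift [-0.083  0.697  0.1  ]
[ 0.5309 -0.0996  0.2137]
turn [-1.888e+00 -3.060e-01 -1.000e-03] shift [-0.066  0.592 -0.127]
[ 0.54358976 -0.17597574  0.24799942]
```

Emit:
arm_command(plan=[[[0,0,0],[0,0,0.08],-1],[[0,0,0],[0,0,0.1],-1],[[-0.189,-0.031,0],[0,0,0.1],-1],[[-0.189,-0.031,0],[-0.012,0.09,0.02],-1],[[-0.189,-0.031,0],[-0.012,0.09,0],-1],[[-0.189,-0.031,0],[-0.012,0.09,0],-1],[[-0.189,-0.031,0],[-0.012,0.09,0],-1],[[-0.189,-0.031,0],[-0.012,0.09,0],-1],[[-0.189,-0.031,0],[-0.012,0.09,0],-1],[[-0.189,-0.031,0],[-0.012,0.09,0],-1],[[-0.189,-0.031,0],[0,0.06,0],-1],[[-0.189,-0.031,0],[0,0,0],-1]])

```text
t: 19.12
ee_pos: [0.5219, -0.0517, 0.382]
orientation: [-3.141, 0.435, 1.748]
contact_force: [0.5, 1.1, -0.3]
grip_width: 0.0858
grip_force: 0.0
```

Emit:
arm_command(plan=[[[0,0,0],[0,0,0],-1],[[0,0,0],[0,0,0],-1]])

```text
t: 19.28
ee_pos: [0.522, -0.058, 0.3806]
orientation: [-3.135, 0.434, 1.742]
contact_force: [-1.1, -1.4, -0.4]
grip_width: 0.0854
grip_force: 0.0
```

Run:
```python
from h import *
from cell import ctrl
s=ctrl.state();print(s['ee_pos'],s['joints'].round(2),s['t'])
for up in(.1,.05,0):
    p,M=tcp(0,25,up);go(s,p,M)
```

```text
[ 0.52199532 -0.05799565  0.38061914] [ 0.18  0.31 -0.53  1.57  0.59  1.42 -0.29] 19.2833
turn [-0.003 -0.013 -0.007] shift [ 0.005  0.    -0.191]
turn [-0.003 -0.013 -0.007] shift [ 0.014 -0.052 -0.304]
turn [-0.003 -0.013 -0.007] shift [ 0.022 -0.104 -0.417]
```

Emit:
arm_command(plan=[[[0,-0.01,-0.007],[0.005,0,-0.095],-1],[[0,0,0],[0,0,-0.095],-1],[[0,0,0],[0,0,0],-1]])

```text
t: 19.53
ee_pos: [0.5193, -0.0641, 0.2983]
orientation: [-3.124, 0.434, 1.733]
contact_force: [-0.7, -0.5, -1.0]
grip_width: 0.0851
grip_force: 0.0
```

Run:
```python
from h import *
from cell import ctrl
s=ctrl.state();f=ctrl.grab_frame('wrist');im=f['img'].astype(int)
m=((im[...,0]>110)&(im[...,1]<60)&(im[...,2]<60)).astype(np.uint8)
n,l,st,c=cv2.connectedComponentsWithStats(m)
M=R.from_euler('xyz',s['orientation']).as_matrix()
for i in range(1,n):
    if st[i,4]>150:
        print(st[i],c[i]);ys,xs=np.where(l==i);x=st[i,0];
        for r in (st[i,1]+5,st[i,1]+st[i,3]//2,st[i,1]+st[i,3]-6):
            xx=xs[ys==r];P=wray(s,f,[(xx.min()-.5,r),(xx.max()+.5,r)],G(0)[2]);print(r,xx.min(),xx.max(),((P-s['ee_pos'])@M*1000).round(1).tolist())
print('predicted grip in tool',((G(0)-s['ee_pos'])@M*1000).round(1))
for up in(.05,0):
    p,Q=tcp(0,25,up);go(s,p,Q)
```

```text
[273 192  24  47 777] [283.97812098 215.00900901]
197 275 295 [[18.0, -0.2, 43.0], [18.0, 14.1, 42.7]]
215 273 295 [[2.3, -1.7, 50.3], [2.4, 14.8, 50.0]]
233 276 292 [[-15.2, 0.4, 58.4], [-15.1, 13.4, 58.1]]
predicted grip in tool [ 2.2  6.5 50.2]
turn [ 0.001 -0.031  0.021] shift [ 0.02  -0.037 -0.098]
turn [ 0.001 -0.031  0.021] shift [ 0.029 -0.089 -0.212]
```

Emit:
arm_command(plan=[[[0,-0.015,0.01],[0.02,-0.022,-0.04],-1],[[0,-0.015,0.01],[0.009,-0.022,-0.05],-1],[[0,0,0],[0,-0.022,-0.05],-1],[[0,0,0],[0,-0.015,-0.04],-1],[[0,0,0],[0,-0.008,-0.03],-1],[[0,0,0],[0,0,0],-1],[[0,0,0],[0,0,0],-1],[[0,0,0],[0,0,0],-1]])

```text
t: 20.25
ee_pos: [0.5383, -0.0955, 0.2241]
orientation: [3.117, 0.438, 1.73]
contact_force: [0.6, 0.6, -0.5]
grip_width: 0.0854
grip_force: 0.0
```

Run:
```python
from h import *
from cell import ctrl
s=ctrl.state();print(s['ee_pos'],s['contact_force'])
p,Q=tcp(0,25,0);go(s,p,Q)
M=R.from_euler('xyz',s['orientation']).as_matrix();print('grip in tool',((G(0)-s['ee_pos'])@M*1000).round(1))
```

```text
[ 0.53830418 -0.09551267  0.22412971] [ 0.56673861  0.63517584 -0.49831594]
turn [-0.004  0.044 -0.008] shift [-0.019 -0.01  -0.026]
grip in tool [  1.8  -7.3 -31.5]
```

Emit:
arm_command(plan=[[[0,0.022,-0.004],[-0.01,-0.005,-0.013],-1],[[0,0.022,-0.004],[-0.009,-0.005,-0.013],-1],[[0,0,0],[0,0,0],-1],[[0,0,0],[0,0,0],-1],[[0,0,0],[0,0,0],-1]])

```text
t: 20.67
ee_pos: [0.5291, -0.0991, 0.2116]
orientation: [-3.137, 0.434, 1.739]
contact_force: [-1.0, -0.7, 0.4]
grip_width: 0.0854
grip_force: 0.0
```

Run:
```python
from h import *
from cell import ctrl
s=ctrl.state();print(s['ee_pos'],s['contact_force'])
p,Q=tcp(0,25,0);go(s,p,Q)
M=R.from_euler('xyz',s['orientation']).as_matrix();print('grip in tool',((G(0)-s['ee_pos'])@M*1000).round(1))
```

```text
[ 0.5291022  -0.09913782  0.21163757] [-1.02371388 -0.65457816  0.42280289]
turn [-0.004 -0.008 -0.003] shift [ 0.004 -0.001  0.005]
grip in tool [ -1.4   1.5 -43.6]
```

Emit:
arm_command(plan=[[[0,0,0],[0,0,0],0.2],[[0,0,0],[0,0,0],1],[[0,0,0],[0,0,0],1],[[0,0,0],[0,0,0],1],[[0,0,0],[0,0,0],1],[[0,0,0],[0,0,0],1],[[0,0,0],[0,0,0],1],[[0,0,0],[0,0,0],1]], squeeze=25)

```text
t: 21.33
ee_pos: [0.53, -0.099, 0.2117]
orientation: [-3.139, 0.434, 1.739]
contact_force: [2.2, 0.6, -0.6]
grip_width: 0.0155
grip_force: 32.2
```

Run:
```python
from h import *
N=24;ks=np.linspace(0,1,N+1)
P=np.array([tcp(1.58*k,25-60*k,0,.0436)[0] for k in ks])
print((np.diff(P,axis=0)/.4).round(3).tolist());print((-B[:,1]*np.radians(60)/N/.5).round(4),P[[0,12,24]].round(4))
```

```text
[[0.001, -0.004, 0.01], [0.001, -0.004, 0.01], [0.001, -0.005, 0.009], [0.001, -0.005, 0.009], [0.001, -0.006, 0.009], [0.001, -0.007, 0.008], [0.001, -0.007, 0.007], [0.001, -0.008, 0.007], [0.001, -0.008, 0.006], [0.001, -0.008, 0.006], [0.001, -0.009, 0.005], [0.002, -0.009, 0.004], [0.002, -0.009, 0.003], [0.002, -0.01, 0.003], [0.002, -0.01, 0.002], [0.002, -0.01, 0.001], [0.002, -0.01, 0.0], [0.002, -0.01, -0.0], [0.002, -0.01, -0.001], [0.002, -0.01, -0.002], [0.002, -0.009, -0.002], [0.002, -0.009, -0.003], [0.001, -0.009, -0.004], [0.001, -0.008, -0.005]]
[ 0.0861  0.0143 -0.    ] [[ 0.531  -0.1003  0.2123]
 [ 0.5363 -0.1323  0.2483]
 [ 0.5438 -0.1773  0.2453]]
```

Emit:
arm_command(plan=[[[0.086,0.0143,0],[0.001,-0.004,0.01],1],[[0.086,0.0143,0],[0.001,-0.004,0.01],1],[[0.086,0.0143,0],[0.001,-0.005,0.009],1],[[0.086,0.0143,0],[0.001,-0.005,0.009],1],[[0.086,0.0143,0],[0.001,-0.006,0.009],1],[[0.086,0.0143,0],[0.001,-0.007,0.008],1],[[0,0,0],[0,0,0],1]])

```text
t: 21.92
ee_pos: [0.5322, -0.1113, 0.234]
orientation: [-3.141, 0.168, 1.735]
contact_force: [2.1, 3.0, -0.6]
grip_width: 0.0156
grip_force: 32.3
```

```bash
cat >> h.py <<'E'
def chk(s,k,D=.0436):
    M=R.from_euler('xyz',s['orientation']).as_matrix();g=B.T@(s['ee_pos']-M[:,2]*D-O)-[.139,0,.062]
    print('t',round(s['t'],2),'q est',(1.55-np.arctan2(g[0],g[2])).round(3),'r',np.hypot(g[0],g[2]).round(4),'y',g[1].round(4),'F',(B.T@s['contact_force']).round(1),'grip',s['grip_width'].round(4))
    p,Q=tcp(1.58*k,25-60*k,0,.0436);go(s,p,Q)
E
python3 - <<'E'
from h import *
from cell import ctrl
chk(ctrl.state(),.25)
E
```

```text
Traceback (most recent call last):
  File "h.py", line 35, in chk
    print('t',round(s['t'],2),'q est',(1.55-np.arctan2(g[0],g[2])).round(3),'r',np.hypot(g[0],g[2]).round(4),'y',g[1].round(4),'F',(B.T@s['contact_force']).round(1),'grip',s['grip_width'].round(4))
                                                                                                                                                                            ^^^^^^^^^^^^^^^^^^^^^
AttributeError: 'float' object has no attribute 'round'
```

Forces are small; continuing.

Emit:
arm_command(plan=[[[0.086,0.0143,0],[0.001,-0.007,0.007],1],[[0.086,0.0143,0],[0.001,-0.008,0.007],1],[[0.086,0.0143,0],[0.001,-0.008,0.006],1],[[0.086,0.0143,0],[0.001,-0.008,0.006],1],[[0.086,0.0143,0],[0.001,-0.009,0.005],1],[[0.086,0.0143,0],[0.002,-0.009,0.004],1],[[0,0,0],[0,0,0],1]])

```text
t: 22.5
ee_pos: [0.5355, -0.1307, 0.2481]
orientation: [-3.141, -0.093, 1.736]
contact_force: [2.9, 1.0, 1.3]
grip_width: 0.0155
grip_force: 32.5
```

```bash
sed -i "s/s\['grip_width'\].round(4)/round(s['grip_width'],4)/" h.py
python3 - <<'E'
from h import *
from cell import ctrl
chk(ctrl.state(),.5)
E
```

```text
t 22.5 q est 0.774 r 0.0881 y 0.0005 F [ 1.1 -3.   0.8] grip 0.0155
turn [-0.012 -0.003 -0.001] shift [ 0.002 -0.004  0.001]
```

Emit:
arm_command(plan=[[[0.086,0.0143,0],[0.002,-0.009,0.003],1],[[0.086,0.0143,0],[0.002,-0.01,0.003],1],[[0.086,0.0143,0],[0.002,-0.01,0.002],1],[[0.086,0.0143,0],[0.002,-0.01,0.001],1],[[0.086,0.0143,0],[0.002,-0.01,0],1],[[0.086,0.0143,0],[0.002,-0.01,0],1],[[0,0,0],[0,0,0],1]])

```text
t: 23.08
ee_pos: [0.5395, -0.1546, 0.2516]
orientation: [-3.14, -0.356, 1.736]
contact_force: [1.3, 1.4, 5.0]
grip_width: 0.0156
grip_force: 32.8
```

Run:
```python
from h import *
from cell import ctrl
chk(ctrl.state(),.75)
```

```text
t 23.08 q est 1.18 r 0.0873 y 0.0004 F [ 3.5 -1.5  3.7] grip 0.0156
turn [-0.012 -0.006 -0.002] shift [ 0.002 -0.002  0.001]
```

Tracking the arc well. Last quarter, with a little extra push at the stop.

Emit:
arm_command(plan=[[[0.086,0.0143,0],[0.002,-0.01,-0.001],1],[[0.086,0.0143,0],[0.002,-0.01,-0.002],1],[[0.086,0.0143,0],[0.002,-0.009,-0.002],1],[[0.086,0.0143,0],[0.002,-0.009,-0.003],1],[[0.086,0.0143,0],[0.001,-0.009,-0.004],1],[[0.086,0.0143,0],[0.001,-0.008,-0.005],1],[[0,0,0],[0,0,0],1],[[0,0,0],[0,0,0],1]])

```text
t: 23.75
ee_pos: [0.5432, -0.1765, 0.2442]
orientation: [-3.139, -0.613, 1.738]
contact_force: [1.0, 0.9, 2.3]
grip_width: 0.0155
grip_force: 32.4
```

Run:
```python
from h import *
from cell import ctrl
chk(ctrl.state(),1)
```

```text
t 23.75 q est 1.579 r 0.0865 y 0.0004 F [ 1.8 -1.2  1.7] grip 0.0155
turn [-0.004 -0.004 -0.007] shift [ 0.002 -0.002  0.003]
```

Emit:
arm_command(plan=[[[0,0,0],[0.001,-0.008,-0.004],1],[[0,0,0],[0,0,0],1],[[0,0,0],[0,0,0],1]])

```text
t: 24.0
ee_pos: [0.5433, -0.1779, 0.2434]
orientation: [-3.141, -0.614, 1.742]
contact_force: [1.4, 4.8, 2.2]
grip_width: 0.0159
grip_force: 32.1
```

Run:
```python
from h import *
from cell import ctrl
chk(ctrl.state(),1)
```

```text
t 24.0 q est 1.599 r 0.0866 y 0.0004 F [ 5.  -2.2 -0.4] grip 0.0159
turn [-0.007 -0.003 -0.013] shift [0.001 0.001 0.005]
```

Emit:
arm_command(plan=[[[0,0,0],[0.001,-0.008,-0.004],1],[[0,0,0],[0,0,0],1],[[0,0,0],[0,0,0],1]])

```text
t: 24.25
ee_pos: [0.5433, -0.1778, 0.2434]
orientation: [-3.141, -0.62, 1.746]
contact_force: [-1.0, 9.3, 4.8]
grip_width: 0.0155
grip_force: 32.1
```

Run:
```python
from h import *
from cell import ctrl
chk(ctrl.state(),1)
```

```text
t 24.25 q est 1.6 r 0.0865 y 0.0003 F [10.5 -0.5 -0.5] grip 0.0155
turn [-0.017 -0.004 -0.02 ] shift [0.001 0.001 0.005]
```

The handle is hard against its stop. I'll relax, release and back off along the tool axis.

Emit:
arm_command(plan=[[[0,0,0],[-0.001,0.014,0.007],1],[[0,0,0],[0,0,0],0],[[0,0,0],[0,0,0],-1],[[0,0,0],[0,0,0],-1],[[0,0,0],[0,0,0],-1],[[0,0,0],[0,0,0],-1],[[0,0,0],[0,0,0],-1],[[0,0,0],[0.003,-0.015,0.025],-1],[[0,0,0],[0.005,-0.03,0.05],-1],[[0,0,0],[0.008,-0.05,0.075],-1],[[0,0,0],[0.008,-0.05,0.075],-1],[[0,0,0],[0.008,-0.05,0.075],-1]])

```text
t: 25.25
ee_pos: [0.5557, -0.2568, 0.3653]
orientation: [-3.14, -0.612, 1.739]
contact_force: [2.1, -0.8, 0.2]
grip_width: 0.0852
grip_force: 0.0
```

Run:
```python
from h import *
from cell import ctrl
s=ctrl.state();f=ctrl.grab_frame('wrist');im=f['img'].astype(int)
print(s['contact_force'],s['ee_pos'])
T=np.eye(4);T[:3,:3]=R.from_euler('xyz',s['orientation']).as_matrix();T[:3,3]=s['ee_pos'];T=T@f['tool_from_camera']
def wp(P):
    c=(np.atleast_2d(P)-T[:3,3])@T[:3,:3];n=np.linalg.norm(c[:,:2],axis=1);return (c[:,:2]/n[:,None]*np.arctan2(n,c[:,2])[:,None]*f['fx']+[f['cx'],f['cy']]).round(1)
hp=lambda q,r:O+B@[.139+r*np.sin(1.55-q),0,.062+r*np.cos(1.55-q)]
m=((im[...,0]>110)&(im[...,1]<60)&(im[...,2]<60)).astype(np.uint8)
n,l,st,c=cv2.connectedComponentsWithStats(m);print([(st[i].tolist(),c[i].round(1).tolist()) for i in range(1,n) if st[i,4]>100])
for q in(1.3,1.45,1.55): print(q,wp([hp(q,.045),hp(q,.085),hp(q,.121)]).tolist())
q=np.array([(75,-30,12),(75,30,12),(-75,30,12),(-75,-30,12)])/1000;print('tile pred',wp(q@B.T+O).tolist())
k=((im.max(2)<80)&(abs(im[...,0]-im[...,2])<25)).astype(np.uint8);k[250:]=0
n,l,st,c=cv2.connectedComponentsWithStats(k);print([(st[i].tolist()) for i in range(1,n) if st[i,4]>600])
cv2.imwrite('pics/end.png',f['img'][...,::-1])
```

```text
[ 2.10540097 -0.78507007  0.18696414] [ 0.55571335 -0.25676299  0.36532954]
[([269, 181, 19, 35, 524], [277.8, 198.7])]
1.3 [[276.6, 178.2], [276.6, 173.4], [276.6, 167.9]]
1.45 [[276.6, 184.9], [276.6, 187.9], [276.6, 191.5]]
1.55 [[276.6, 189.4], [276.6, 197.5], [276.6, 207.0]]
tile pred [[299.1, 224.0], [254.1, 223.9], [256.4, 319.4], [296.4, 319.5]]
[[0, 0, 63, 62, 1684], [491, 0, 66, 250, 2871], [400, 5, 72, 79, 2815], [0, 46, 67, 84, 1613], [273, 54, 87, 32, 1172], [452, 164, 73, 86, 4642]]
```

Emit:
arm_command(plan=[[[0,0,0],[0.005,-0.05,0.05],-1],[[0,0,0],[0.005,-0.05,0.05],-1],[[0,0,0],[0,0,0],-1],[[0,0,0],[0,0,0],-1],[[0,0,0],[0,0,0],-1]])

```text
t: 25.72
ee_pos: [0.5547, -0.2873, 0.3945]
orientation: [3.133, -0.608, 1.74]
contact_force: [0.2, 0.7, -1.1]
grip_width: 0.0855
grip_force: 0.0
```

Run:
```python
from h import *
from cell import ctrl
s=ctrl.state();f=ctrl.grab_frame('wrist');im=f['img'].astype(int)
print(s['t'],s['contact_force'])
T=np.eye(4);T[:3,:3]=R.from_euler('xyz',s['orientation']).as_matrix();T[:3,3]=s['ee_pos'];T=T@f['tool_from_camera']
q=np.array([(75,-30,12),(75,30,12),(-75,30,12),(-75,-30,12)])/1000
c=(q@B.T+O-T[:3,3])@T[:3,:3];n=np.linalg.norm(c[:,:2],axis=1);u=c[:,:2]/n[:,None]*np.arctan2(n,c[:,2])[:,None]*f['fx']+[f['cx'],f['cy']]
print('pred',u.round(1).tolist())
k=((im.max(2)<85)).astype(np.uint8);x0,y0=(u.min(0)-25).astype(int);x1,y1=(u.max(0)+25).astype(int)
sub=k[y0:y1,x0:x1];n,l,st,_=cv2.connectedComponentsWithStats(sub);i=1+st[1:,4].argmax();print('tile blob',st[i,0]+x0,st[i,1]+y0,st[i,0]+st[i,2]+x0,st[i,1]+st[i,3]+y0)
```

```text
25.7167 [ 0.16704879  0.6690777  -1.06445007]
pred [[299.7, 207.9], [258.1, 207.9], [259.7, 299.3], [297.3, 299.1]]
tile blob 258 207 300 300
```

The tile blob matches the predicted home pose to within a pixel, the handle is at its stop, and the arm is clear.

```bash
python3 -c "
from cell import ctrl
print(ctrl.hand_in())"
```

```text
the job is handed in; nothing more can be done
None
```

I handed the job in at about 26 s: the tile lies crust up, home on the ledge and against the side stop (within a pixel in the wrist camera), and the clamp handle is at its shut stop. I didn't measure the foot's force on the tile, and the hand-in gave no verdict.

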